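# Set the teaching clock to home time

### The job

School finishes at half past three: set the big teaching clock lying on the table to that time by pushing its two hands round with a fingertip. The long hand should point straight at the six and the short hand midway between the three and the four (the twelve is the mark with three bars side by side). Leave the clock lying where it is, neither lifted, dragged across the table nor swivelled round, and leave the things around it undisturbed.

Things in the scene. Friction and masses are not known exactly. Their poses are not given: they have to be found in the camera images.
- clock: Teaching clock: a plywood disc 310 mm across with a white face 16 mm above the table, lying loose on rubber feet, 0.7 to 1.2 kg. Origin on the table under the hub; own x points to the twelve mark, y to nine, z up (three at -y, six at -x, as on any clock seen from above). Flat black bars mark the hours, longer at 3, 6, 9 and 12.
- clock_hub (a point): centre of the face, on the axis of the hands, 16 mm above the table; a wooden cap 22 mm across covers the hub up to 48 mm above the table
- twelve_mark (a point): inner end of the twelve mark, on the face, 131 mm from the hub; twelve alone has three bars side by side
- hour_hand (a joint): Angle of the short hand, rad, clockwise from twelve seen from above (whole turns may be added). Dark wooden strip, 80 mm from hub to point, 20 mm wide, underside 24 mm and top 30 mm above the table (8 mm of air below it), 24 mm tail. Turns either way without end, not geared to the long hand; needs about 0.05 N m (1 N at 55 mm) and stays where left.
- minute_hand (a joint): Angle of the long hand, rad, clockwise from twelve seen from above (whole turns may be added). Strip of the same wood, 127 mm from hub to point, 14 mm wide, underside 34 mm and top 40 mm above the table, so it passes over the short hand without touching; 24 mm tail. Turns either way without end on its own; needs about 0.04 N m and stays where left.
- hour_tip (a point): point of the short hand, half-way through its thickness
- minute_tip (a point): point of the long hand, half-way through its thickness
- six_mark (a point): inner end of the bar that marks six, on the face, 131 mm from the hub
- between_three_and_four (a point): point on the face midway between the directions of three and four, 80 mm from the hub, where the short hand's tip belongs at half past three
- glue_stick: glue stick standing upright beside the clock's rim, 29 mm across, 90 mm tall; origin at the centre of its foot
- tape_roll: roll of clear tape lying flat beside the clock, 68 mm across, 19 mm tall; origin at the centre of its underside
- marker: dry-wipe pen lying beside the clock, 130 mm long, 18 mm thick, along its own x; origin under its centre
- board_rubber: board rubber (wooden back, felt sole), 100 x 48 x 34 mm, lying beside the clock; origin under its centre
- pencil_pot: grey pot of pencils, 76 mm across, pot 95 mm tall (185 mm with the pencils), on the left behind the clock; origin under its centre
- exercise_books: pile of exercise books, 168 x 208 x 35 mm, on the right; origin under its centre

How it is judged:
At the end, for the whole second after the job is handed in: The long hand's tip is within 16 mm of the six mark's inner end and the short hand's tip within 10 mm of the point midway between three and four (about 7 degrees either way), both at rest; the clock lies flat, moved by under 30 mm and its twelve mark by under 40 mm (horizontal distance between minute_tip and six_mark below 0.016 m and horizontal distance between hour_tip and between_three_and_four below 0.01 m and velocity of joint minute_hand between -0.05 and 0.05 rad/s and velocity of joint hour_hand between -0.05 and 0.05 rad/s and angle between clock's own z axis and vertical below 0.03 rad and distance of clock from where it was at the start of the episode below 0.03 m and distance of twelve_mark from where it was at the start of the episode below 0.04 m); the robot touches nothing.
It fails at once if the clock was lifted, tipped, or dragged more than 30 mm, or swivelled so far that its twelve mark moved over 40 mm (height (world z) of clock above 0.012 m or angle between clock's own z axis and vertical above 0.08 rad or distance of clock from where it was at the start of the episode above 0.03 m or distance of twelve_mark from where it was at the start of the episode above 0.04 m).
It fails at once if something beside the clock was lifted, knocked over or moved by more than 20 mm (distance of any of glue_stick, tape_roll, marker, board_rubber, pencil_pot, exercise_books from where it was at the start of the episode above 0.02 m or angle between any of glue_stick, tape_roll, marker, board_rubber, pencil_pot, exercise_books's own z axis and vertical above 0.3 rad).
It also fails if it takes over 58 s, if anything falls off the work surface, if the arm or the gripper's body presses on something with over 40 N, if the wrist force passes 120 N, or if a joint passes its speed limit or range.

### The arm

A 7-joint arm with a two-finger parallel gripper is mounted at the origin on the work surface. World frame = base frame: x ahead of the robot, y to its left, z up, the work surface at z = 0. Lengths are in m, angles in rad, forces in N, time in s.
With the tool pointing down it reaches from about 0.4 to 0.85 m from the base axis. Payload 4.5 kg.
Tool frame: the origin (TCP) lies midway between the tips of the shut fingers; the grasp point (between the pads) lies 19 mm behind it; z points along the fingers, y is the line along which they close (so a half turn about z gives the same grasp; the last joint's range is limited). The gripper opens to 85 mm and grips with 20 to 120 N. Pads are 22 mm wide; open, the fingers measure 114 mm over their backs; the gripper's body (76 mm by 85 mm) begins 54 mm behind the grasp point. The pads swing forward as they close: fully open they stand 13 mm farther back than shut.
Start: joints at [-1.113, 0.689, -0.195, 1.565, 0.157, 0.902, -0.215], TCP at [0.257, 0.57, 0.231] pointing down, gripper open.
Joint ranges: [-3.01, 3.01], [-0.46, 2.08], [-1.47, 1.51], [0.13, 2.56], [-1, 4.14], [0.04, 2.09], [-2.66, 2.66]. Speed limits (rad/s): [2.57, 2.57, 3.14, 3.14, 3.14, 3.14, 3.14].

### API

Orientations are given as a rotation vector (axis times angle).
In Python, from bench import r, viewer, models gives the robot as it stands.
- The arm moves only by the tool jog_arm, never from a script. Its arguments are lists of equal length, an entry for each row: "fingers": the finger opening in m, from 0 to 0.0854; "offset": the shift along the tool's x, y, z in m, a list of three; "turn": the turn, a rotation vector about the tool's x, y, z in rad, a list of three. A call has exactly 5 rows; each row is the pose to reach, as a shift and turn from the pose commanded when the call began, along the tool's axes at that moment; what a row does not reach only later rows make up. A row lasts 1/12 s, in which the tool goes at most 41.7 mm and 7.16 degrees, less where a joint would pass 70% of its speed; a pose out of reach is approached as far as the arm can. A call with a gripper value outside its range is refused whole. The fingers move at their own pace and stop on an object; the grip force is fixed at half the most. Time passes only in rows, so rows that repeat a pose let the fingers close, or fill a call up. It gives the time, the measured TCP pose, the force, the opening and the grip force at its end, in the units of the state.
- r.get_obs(): the state, without advancing time (a new reading comes with each control period).
- viewer.grab_frame(name): name is "scene" or "top"; returns a dict with "pixels" (480x640x3 uint8, red, green, blue), "z_map" (480x640 float32, m along the optical axis (not along the pixel's ray), 0 where there is no reading), "intrinsics" (3x3 intrinsics, pixels), "extrinsics" (4x4, takes a point from world to camera coordinates). Camera axes: x right, y up, looking along -z (the intrinsics and any distortion apply to the point x, -y, -z); pixel columns grow to the right and rows downward; lengths in m; the calibration is good to about 2 mm. A picture is of the moment at which its call begins.
- r.sign_off(): hands the job in; it is judged then, once.
Trained networks look in a picture, given as the dict that the camera call returned (one of the last four; its "shot" number tells which), for a name from the list of things; names that differ only in an ending like _2 or _b are one class to them, and where a whole thing is asked for, a point or a joint stands for the part that bears it (a point fixed in the world has none). Each returns a list of dicts, best first, with "confidence" (0 to 1); they miss things now and then, are a little off and sometimes report something else, mostly with a low value. They report only what shows in the picture. A call takes as long as a camera call.
- models.cut_out(picture, query): "pixels" (480x640 bool, what is visible of it).
- models.mark_of(picture, query): "centre" ([x, y, z] in m, in the coordinates of the camera as it stood for that picture, good to about 4 mm: a listed point, or the origin of a listed thing).
The state is a dict: "time_s": time; "joint_pos": joint angles; "qd": joint speeds; "joint_efforts": joint torques, N m; "eef_pos": TCP position; "tcp_rot": TCP orientation; "ft_force": force on the tool from outside, world axes, zero at the start; "torque": the same for the moment, N m; "width": finger opening in m; "grasp_force": force on a finger pad.
Only numpy, scipy, OpenCV 4.12 (cv2) and the standard library are available. Lean on these libraries where they do the work, as an engineer would, in place of code of your own. Each camera call takes 0.05 s, during which the arm holds its last target. There are 200 camera calls.

## Working session

There is one attempt and no reset: what is moved stays moved. The work goes in short steps, Python scripts to look and compute and a tool call to move; the robot and the scene stay as the last step left them, time stands still between calls to the robot, and variables do not carry over. Pictures are saved under pics/ and viewed, at most 10 in all, crops included, and the job is handed in when it is done.

Besides the shell and the picture viewer there is one more tool, called after "Emit:" by a JSON object that holds its "api" and its "payload". jog_arm: Moves the arm, as the interface text tells. Its arguments: {"type":"object","properties":{"fingers":{"type":"array"},"offset":{"type":"array"},"turn":{"type":"array"}},"required":["fingers","offset","turn"]}

```bash
mkdir -p pics; cat > h.py <<'E'
import numpy as np, cv2
from bench import r, viewer, models
from scipy.spatial.transform import Rotation as R
def w(p,c): return (np.linalg.inv(p["extrinsics"])@np.r_[c,1])[:3]
def find(p,n):
    m=models.mark_of(p,n)
    return [(np.round(w(p,x["centre"]),3).tolist(),round(x["confidence"],2)) for x in m[:2]]
E
python3 - <<'E'
from h import *
o=r.get_obs(); print(o["time_s"],o["eef_pos"],o["tcp_rot"],R.from_rotvec(o["tcp_rot"]).as_matrix().round(3))
p=viewer.grab_frame("top"); cv2.imwrite("pics/a.png",p["pixels"][:,:,::-1])
for n in "clock clock_hub twelve_mark hour_tip minute_tip six_mark between_three_and_four glue_stick tape_roll marker board_rubber pencil_pot exercise_books".split(): print(n,find(p,n))
E
```

```text
0.0 [0.25678702 0.56908538 0.23046988] [-6.60606944e-01 -3.07106542e+00  2.90640400e-03] [[-0.912  0.411 -0.001]
 [ 0.411  0.912 -0.002]
 [-0.    -0.002 -1.   ]]
clock [([0.544, -0.003, -0.002], 0.88), ([0.462, -0.537, -0.002], 0.26)]
clock_hub []
twelve_mark [([0.675, -0.026, 0.017], 0.61)]
hour_tip [([0.593, -0.068, 0.029], 0.41)]
minute_tip [([0.634, -0.087, 0.034], 0.56), ([0.463, -0.54, 0.001], 0.31)]
six_mark [([0.415, 0.016, 0.017], 0.64)]
between_three_and_four [([0.51, -0.078, 0.019], 0.61)]
glue_stick [([0.619, 0.191, 0.003], 0.57), ([0.666, 0.368, 0.004], 0.31)]
tape_roll [([0.572, -0.207, 0.002], 0.62)]
marker [([0.734, -0.035, -0.003], 0.55)]
board_rubber [([0.408, -0.165, 0.0], 0.73)]
pencil_pot [([0.666, 0.367, 0.0], 0.9)]
exercise_books [([0.464, -0.539, -0.0], 0.75)]
```

View pics/a.png

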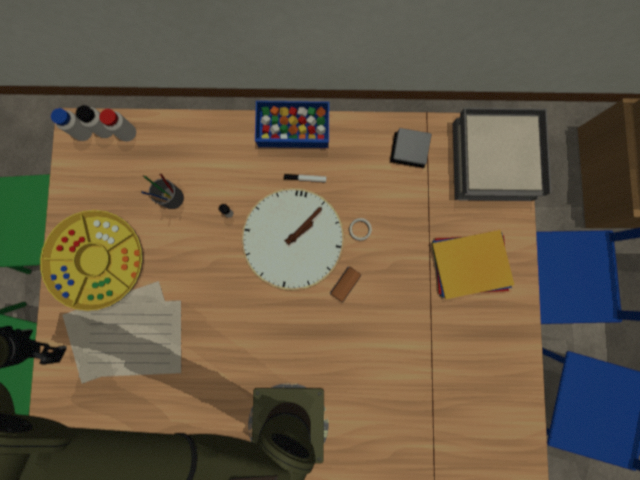

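The picture shows the clock's hub at about (292,239), and the twelve mark at about (300,196). Both hands point to the upper right: the long tip is at about (320,209) and the short one lies just clockwise of it. I'll zoom in and check the scene camera.

```bash
python3 - <<'E'
from h import *
p=viewer.grab_frame("top"); s=viewer.grab_frame("scene")
a=cv2.resize(p["pixels"][184:294,237:347],(400,400),interpolation=cv2.INTER_CUBIC)
b=cv2.resize(s["pixels"],(533,400)) 
cv2.imwrite("pics/b.png",np.hstack([a,b])[:,:800,::-1])
for n in "clock clock_hub twelve_mark hour_tip minute_tip six_mark between_three_and_four glue_stick".split(): print(n,find(s,n),find(p,n))
E
```

```text
clock [([0.539, -0.006, 0.002], 0.6)] [([0.541, -0.004, -0.001], 0.98)]
clock_hub [([0.537, -0.006, 0.017], 0.67)] [([0.543, -0.005, 0.016], 0.95)]
twelve_mark [([0.668, -0.027, 0.018], 0.82)] [([0.675, -0.022, 0.022], 0.91), ([0.407, -0.163, 0.003], 0.35)]
hour_tip [([0.669, -0.027, 0.017], 0.55), ([0.589, -0.065, 0.031], 0.46)] [([0.593, -0.068, 0.029], 0.65)]
minute_tip [([0.631, -0.095, 0.038], 0.89)] [([0.633, -0.086, 0.032], 0.71)]
six_mark [([0.414, 0.024, 0.016], 0.9)] [([0.41, 0.017, 0.02], 0.93)]
between_three_and_four [([0.505, -0.074, 0.011], 0.65), ([0.412, 0.023, 0.017], 0.58)] [([0.508, -0.075, 0.016], 0.92)]
glue_stick [([0.618, 0.19, 0.0], 0.88), ([0.668, -0.026, 0.016], 0.37)] [([0.618, 0.191, 0.002], 0.71), ([0.409, -0.164, 0.003], 0.53)]
```

View pics/b.png

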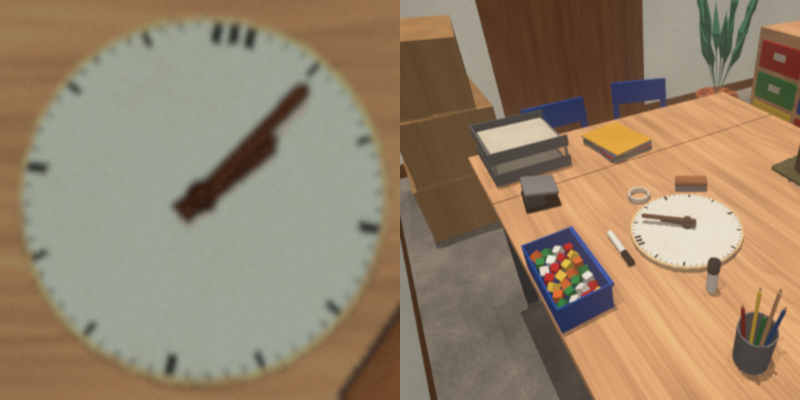

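The zoomed crop has the hub at (200,195), twelve at (233,35), the long tip at (305,88) and the short tip at (275,145). So the long hand is at about 33° and the short hand at about 43° from twelve. The scene view shows the area is clear. I'll approach behind the long hand with the fingers shut.

Emit:
{"api": "jog_arm", "payload": {"fingers": [0,0,0,0,0], "offset": [[-0.033,-0.022,0],[-0.066,-0.044,0],[-0.1,-0.066,0],[-0.133,-0.088,0],[-0.166,-0.11,0]], "turn": [[0,0,0],[0,0,0],[0,0,0],[0,0,0],[0,0,0]]}}

```text
time_s: 2.02
eef_pos: [0.3639, 0.3996, 0.2314]
tcp_rot: [0.66, 3.071, 0.0]
ft_force: [0.9, -0.6, 0.3]
width: 0.0257
grasp_force: 0.0
```

Emit:
{"api": "jog_arm", "payload": {"fingers": [0,0,0,0,0], "offset": [[-0.033,-0.022,0],[-0.066,-0.044,0],[-0.1,-0.066,0],[-0.133,-0.088,0],[-0.166,-0.11,0]], "turn": [[0,0,0],[0,0,0],[0,0,0],[0,0,0],[0,0,0]]}}

```text
time_s: 2.43
eef_pos: [0.4701, 0.2309, 0.2315]
tcp_rot: [0.661, 3.071, 0.001]
ft_force: [1.2, 0.4, 0.3]
width: 0.0004
grasp_force: 0.0
```

Emit:
{"api": "jog_arm", "payload": {"fingers": [0,0,0,0,0], "offset": [[-0.033,-0.022,0],[-0.066,-0.044,0],[-0.1,-0.066,0],[-0.133,-0.088,0],[-0.166,-0.11,0]], "turn": [[0,0,0],[0,0,0],[0,0,0],[0,0,0],[0,0,0]]}}

```text
time_s: 2.85
eef_pos: [0.5762, 0.0622, 0.2315]
tcp_rot: [0.661, 3.071, 0.0]
ft_force: [0.8, 0.5, -1.0]
width: 0.0001
grasp_force: 0.0
```

Emit:
{"api": "jog_arm", "payload": {"fingers": [0,0,0,0,0], "offset": [[-0.033,-0.022,0],[-0.067,-0.044,0],[-0.101,-0.066,0.01],[-0.101,-0.066,0.05],[-0.101,-0.066,0.09]], "turn": [[0,0,0],[0,0,0],[0,0,0],[0,0,0],[0,0,0]]}}

```text
time_s: 3.27
eef_pos: [0.6435, -0.042, 0.1419]
tcp_rot: [0.669, 3.062, -0.001]
ft_force: [-0.5, 0.8, -0.8]
width: 0.0002
grasp_force: 0.0
```

Emit:
{"api": "jog_arm", "payload": {"fingers": [0,0,0,0,0], "offset": [[0,0,0.035],[0,0,0.065],[0,0,0.08],[0,0,0.08],[0,0,0.08]], "turn": [[0,0,0],[0,0,0],[0,0,0],[0,0,0],[0,0,0]]}}

```text
time_s: 3.68
eef_pos: [0.6399, -0.0375, 0.0608]
tcp_rot: [-0.66, -3.07, 0.0]
ft_force: [0.4, -0.1, 0.3]
width: 0.0
grasp_force: 0.0
```

```bash
cat >> h.py <<'E'
HUB=np.array([0.541,-0.005]); T=np.radians(9.6)
def arc(angs,rad,z=None,top=None):
    "tool-frame offsets from the measured pose to clock angles (deg) at radius rad"
    o=r.get_obs(); e=o["eef_pos"]; M=R.from_rotvec(o["tcp_rot"]).as_matrix()
    print("now",e.round(4),"r %.4f a %.1f"%(np.hypot(*(e[:2]-HUB)),np.degrees(np.arctan2(-(e[1]-HUB[1]),e[0]-HUB[0])-T)%360),"f",o["ft_force"].round(1),o["time_s"])
    zz=e[2] if z is None else z
    for a in angs:
        t=np.radians(a)+T; print(a,(M.T@(np.r_[HUB+rad*np.array([np.cos(t),-np.sin(t)]),zz]-e)).round(3).tolist())
E
python3 - <<'E'
from h import *
arc(range(10,175,8),0.103,0.034)
p=viewer.grab_frame("scene"); cv2.imwrite("pics/c.png",cv2.resize(p["pixels"][120:360,400:640],(600,600),interpolation=cv2.INTER_CUBIC)[:,:,::-1])
E
```

```text
now [ 0.6399 -0.0375  0.0608] r 0.1041 a 8.6 f [ 0.4 -0.1  0.3] 3.6833
10 [0.001, -0.003, 0.027]
18 [0.001, -0.017, 0.027]
26 [0.003, -0.031, 0.027]
34 [0.006, -0.045, 0.027]
42 [0.012, -0.058, 0.027]
50 [0.019, -0.071, 0.027]
58 [0.029, -0.082, 0.027]
66 [0.039, -0.091, 0.027]
74 [0.051, -0.1, 0.027]
82 [0.064, -0.106, 0.027]
90 [0.077, -0.111, 0.027]
98 [0.092, -0.113, 0.027]
106 [0.106, -0.114, 0.027]
114 [0.12, -0.113, 0.027]
122 [0.134, -0.109, 0.027]
130 [0.148, -0.104, 0.027]
138 [0.16, -0.097, 0.027]
146 [0.172, -0.088, 0.027]
154 [0.182, -0.078, 0.027]
162 [0.19, -0.067, 0.027]
170 [0.197, -0.054, 0.027]
```

View pics/c.png

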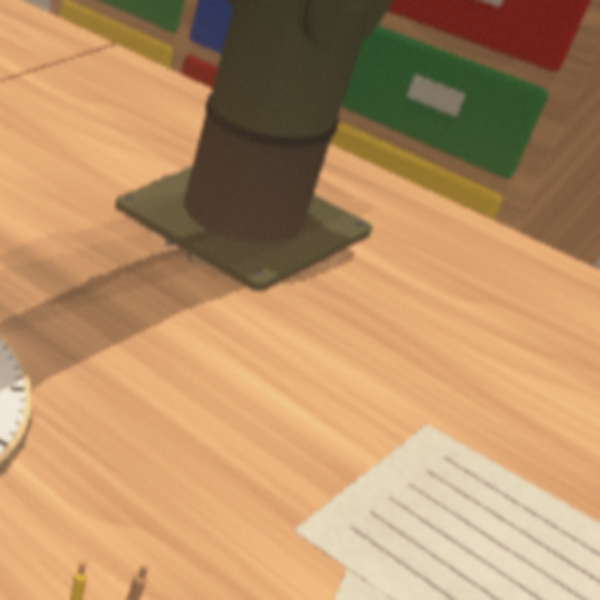

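That crop missed the clock and only shows the robot base. The measured pose agrees with the plan, at r 104 mm and 8.6°, so I'll lower and sweep.

Emit:
{"api": "jog_arm", "payload": {"fingers": [0,0,0,0,0], "offset": [[0,0,0.014],[0,0,0.027],[0.001,-0.01,0.027],[0.001,-0.017,0.027],[0.003,-0.031,0.027]], "turn": [[0,0,0],[0,0,0],[0,0,0],[0,0,0],[0,0,0]]}}

```text
time_s: 4.15
eef_pos: [0.6251, -0.0644, 0.0345]
tcp_rot: [0.659, 3.07, 0.002]
ft_force: [0.1, -0.3, -0.9]
width: -0.0002
grasp_force: 0.3
```

```bash
python3 - <<'E'
from h import *
arc(range(26,170,8),0.103,0.034)
s=viewer.grab_frame("scene"); cv2.imwrite("pics/d.png",cv2.resize(s["pixels"][130:270,220:420],(800,560),interpolation=cv2.INTER_CUBIC)[:,:,::-1])
E
```

```text
now [ 0.6251 -0.0644  0.0345] r 0.1030 a 25.6 f [ 0.1 -0.3 -0.9] 4.15
26 [0.0, -0.001, 0.001]
34 [0.004, -0.015, 0.0]
42 [0.01, -0.028, 0.0]
50 [0.017, -0.04, 0.0]
58 [0.026, -0.051, 0.0]
66 [0.037, -0.061, 0.0]
74 [0.049, -0.069, 0.0]
82 [0.061, -0.075, 0.0]
90 [0.075, -0.08, 0.0]
98 [0.089, -0.083, 0.0]
106 [0.104, -0.083, 0.0]
114 [0.118, -0.082, 0.0]
122 [0.132, -0.079, 0.0]
130 [0.145, -0.073, 0.0]
138 [0.158, -0.066, 0.0]
146 [0.169, -0.058, 0.0]
154 [0.179, -0.047, 0.0]
162 [0.188, -0.036, 0.0]
```

View pics/d.png

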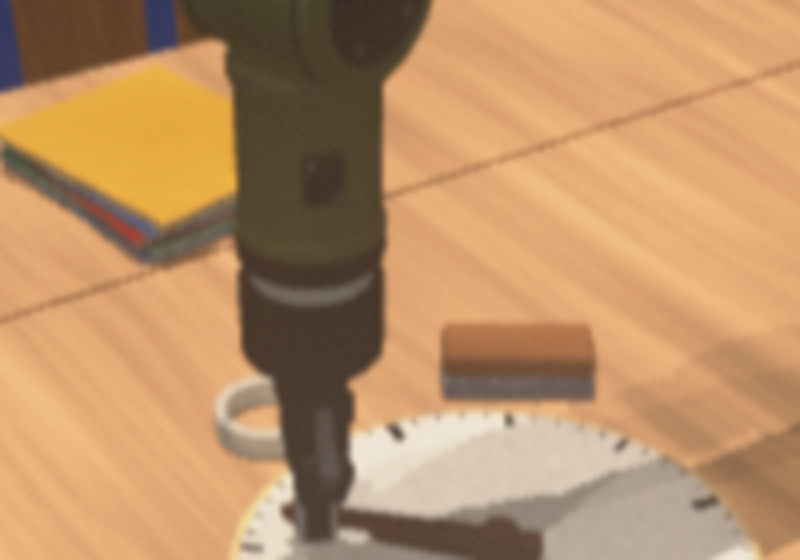

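The shut fingers stand at (320,500), on the twelve side of the long hand and touching it as planned. I'll sweep clockwise now.

Emit:
{"api": "jog_arm", "payload": {"fingers": [0,0,0,0,0], "offset": [[0.004,-0.015,0],[0.01,-0.028,0],[0.017,-0.04,0],[0.026,-0.051,0],[0.037,-0.061,0]], "turn": [[0,0,0],[0,0,0],[0,0,0],[0,0,0],[0,0,0]]}}

```text
time_s: 4.62
eef_pos: [0.5658, -0.107, 0.0351]
tcp_rot: [0.664, 3.068, -0.001]
ft_force: [0.8, 0.1, -0.1]
width: -0.0006
grasp_force: 0.3
```

Emit:
{"api": "jog_arm", "payload": {"fingers": [0,0,0,0,0], "offset": [[0.012,-0.008,0],[0.024,-0.014,0],[0.038,-0.019,0],[0.052,-0.022,0],[0.067,-0.022,0]], "turn": [[0,0,0],[0,0,0],[0,0,0],[0,0,0],[0,0,0]]}}

```text
time_s: 5.03
eef_pos: [0.4954, -0.0995, 0.0351]
tcp_rot: [0.665, 3.068, -0.001]
ft_force: [1.6, 0.1, -0.1]
width: -0.0003
grasp_force: 0.3
```

```bash
python3 - <<'E'
from h import *
arc(range(106,170,8),0.103,0.034)
s=viewer.grab_frame("scene");p=viewer.grab_frame("top")
for n in "minute_tip hour_tip twelve_mark six_mark".split(): print(n,find(s,n),find(p,n))
E
```

```text
now [ 0.4954 -0.0995  0.0351] r 0.1049 a 106.2 f [ 1.6  0.1 -0.1] 5.0333
106 [-0.0, 0.002, 0.001]
114 [0.014, 0.003, 0.001]
122 [0.028, 0.006, 0.001]
130 [0.041, 0.012, 0.001]
138 [0.054, 0.019, 0.001]
146 [0.065, 0.027, 0.001]
154 [0.076, 0.037, 0.001]
162 [0.084, 0.049, 0.001]
minute_tip [([0.465, -0.108, 0.036], 0.73)] []
hour_tip [([0.592, -0.069, 0.03], 0.52)] [([0.594, -0.068, 0.031], 0.45), ([0.665, 0.366, 0.004], 0.42)]
twelve_mark [([0.671, -0.028, 0.021], 0.91)] [([0.679, -0.021, 0.017], 0.59)]
six_mark [([0.412, 0.022, 0.014], 0.82)] [([0.416, 0.016, 0.016], 0.57)]
```

Emit:
{"api": "jog_arm", "payload": {"fingers": [0,0,0,0,0], "offset": [[0.014,0.003,0.001],[0.028,0.006,0.001],[0.041,0.012,0.001],[0.054,0.019,0.001],[0.065,0.027,0.001]], "turn": [[0,0,0],[0,0,0],[0,0,0],[0,0,0],[0,0,0]]}}

```text
time_s: 5.95
eef_pos: [0.4476, -0.046, 0.0333]
tcp_rot: [0.662, 3.07, 0.0]
ft_force: [1.3, 0.1, 0.4]
width: 0.0002
grasp_force: 0.6
```

Emit:
{"api": "jog_arm", "payload": {"fingers": [0,0,0,0,0], "offset": [[0.005,0.005,0],[0.01,0.01,0],[0.014,0.014,0],[0.016,0.017,0],[0.016,0.017,0]], "turn": [[0,0,0],[0,0,0],[0,0,0],[0,0,0],[0,0,0]]}}

```text
time_s: 6.37
eef_pos: [0.441, -0.0229, 0.0334]
tcp_rot: [0.659, 3.071, 0.002]
ft_force: [1.0, 1.1, 1.8]
width: 0.0001
grasp_force: 1.1
```

```bash
python3 - <<'E'
from h import *
arc(range(150,180,3),0.103,0.034)
s=viewer.grab_frame("scene");p=viewer.grab_frame("top")
for n in "minute_tip hour_tip twelve_mark six_mark".split(): print(n,find(s,n),find(p,n))
E
```

```text
now [ 0.441  -0.0229  0.0334] r 0.1016 a 160.2 f [1.  1.1 1.8] 6.3667
150 [-0.01, -0.015, -0.001]
153 [-0.007, -0.011, -0.001]
156 [-0.003, -0.007, -0.001]
159 [-0.0, -0.003, -0.001]
162 [0.003, 0.002, -0.001]
165 [0.006, 0.006, -0.001]
168 [0.008, 0.011, -0.001]
171 [0.011, 0.016, -0.001]
174 [0.013, 0.021, -0.001]
177 [0.014, 0.026, -0.001]
minute_tip [([0.409, -0.008, 0.036], 0.56)] [([0.616, 0.191, 0.0], 0.18)]
hour_tip [([0.592, -0.068, 0.029], 0.6), ([0.536, -0.006, 0.014], 0.45)] [([0.595, -0.068, 0.03], 0.52)]
twelve_mark [([0.671, -0.03, 0.019], 0.87), ([0.617, 0.189, 0.001], 0.34)] [([0.676, -0.025, 0.019], 0.81)]
six_mark [([0.413, 0.022, 0.013], 0.92)] []
```

Emit:
{"api": "jog_arm", "payload": {"fingers": [0,0,0,0,0], "offset": [[0.003,0.003,0],[0.006,0.007,0],[0.008,0.012,0],[0.01,0.015,0],[0.01,0.015,0]], "turn": [[0,0,0],[0,0,0],[0,0,0],[0,0,0],[0,0,0]]}}

```text
time_s: 7.28
eef_pos: [0.4372, -0.0054, 0.0334]
tcp_rot: [-0.658, -3.072, -0.001]
ft_force: [1.6, 0.3, 2.5]
width: -0.0002
grasp_force: 1.1
```

Emit:
{"api": "jog_arm", "payload": {"fingers": [0,0,0,0,0], "offset": [[-0.004,-0.006,0],[-0.008,-0.012,-0.01],[-0.008,-0.012,-0.05],[-0.008,-0.012,-0.09],[-0.008,-0.012,-0.12]], "turn": [[0,0,0],[0,0,0],[0,0,0],[0,0,0],[0,0,0]]}}

```text
time_s: 7.7
eef_pos: [0.4368, -0.0206, 0.1544]
tcp_rot: [-0.658, -3.065, -0.001]
ft_force: [1.1, -1.1, 0.2]
width: 0.0001
grasp_force: 0.0
```

```bash
python3 - <<'E'
from h import *
arc([15],0.06,0.15)
s=viewer.grab_frame("scene");p=viewer.grab_frame("top")
for n in "minute_tip hour_tip twelve_mark six_mark clock_hub".split(): print(n,find(s,n),find(p,n))
E
```

```text
now [ 0.4368 -0.0206  0.1544] r 0.1053 a 161.9 f [ 1.1 -1.1  0.2] 7.7
15 [-0.149, 0.057, 0.003]
minute_tip [([0.402, -0.164, -0.0], 0.69), ([0.41, 0.026, 0.016], 0.49)] [([0.542, -0.007, 0.016], 0.5)]
hour_tip [([0.592, -0.067, 0.029], 0.61), ([0.402, -0.165, -0.001], 0.5)] [([0.594, -0.065, 0.028], 0.55)]
twelve_mark [([0.669, -0.024, 0.017], 0.63)] [([0.676, -0.023, 0.018], 0.92), ([0.734, -0.038, -0.0], 0.65)]
six_mark [([0.412, 0.023, 0.013], 0.76)] [([0.414, 0.017, 0.016], 0.55)]
clock_hub [([0.506, -0.077, 0.013], 0.61), ([0.571, -0.209, 0.0], 0.45)] [([0.544, -0.009, 0.013], 0.56)]
```

Emit:
{"api": "jog_arm", "payload": {"fingers": [0,0,0,0,0], "offset": [[-0.036,0.017,0],[-0.073,0.034,0],[-0.11,0.051,0],[-0.146,0.067,0],[-0.146,0.067,0.03]], "turn": [[0,0,0],[0,0,0],[0,0,0],[0,0,0],[0,0,0]]}}

```text
time_s: 8.72
eef_pos: [0.6142, -0.0181, 0.1282]
tcp_rot: [0.665, 3.049, 0.014]
ft_force: [2.1, 0.2, 1.1]
width: 0.0002
grasp_force: 0.0
```

Emit:
{"api": "jog_arm", "payload": {"fingers": [0,0,0,0,0], "offset": [[0,0,0.03],[0,0,0.06],[0,0,0.068],[0,0,0.068],[0,0,0.068]], "turn": [[0,0,0],[0,0,0],[0,0,0],[0,0,0],[0,0,0]]}}

```text
time_s: 9.13
eef_pos: [0.6002, -0.019, 0.0557]
tcp_rot: [-0.66, -3.071, -0.0]
ft_force: [0.6, -0.5, 1.4]
width: 0.0
grasp_force: 0.0
```

```bash
python3 - <<'E'
from h import *
arc([5],0.058,0.022)
s=viewer.grab_frame("scene");p=viewer.grab_frame("top")
a=cv2.resize(p["pixels"][184:294,237:347],(400,400),interpolation=cv2.INTER_CUBIC)
b=cv2.resize(s["pixels"][170:280,480:620],(400,314),interpolation=cv2.INTER_CUBIC)
b=cv2.resize(s["pixels"][200:330,360:490],(400,400),interpolation=cv2.INTER_CUBIC)if 0 else cv2.resize(s["pixels"][200:340,230:430],(400,280))
cv2.imwrite("pics/e.png",np.hstack([a,np.pad(b,((0,120),(0,0),(0,0)))])[:,:,::-1])
E
```

```text
now [ 0.6002 -0.019   0.0557] r 0.0609 a 3.7 f [ 0.6 -0.5  1.4] 9.1333
5 [0.003, -0.002, 0.034]
```

View pics/e.png

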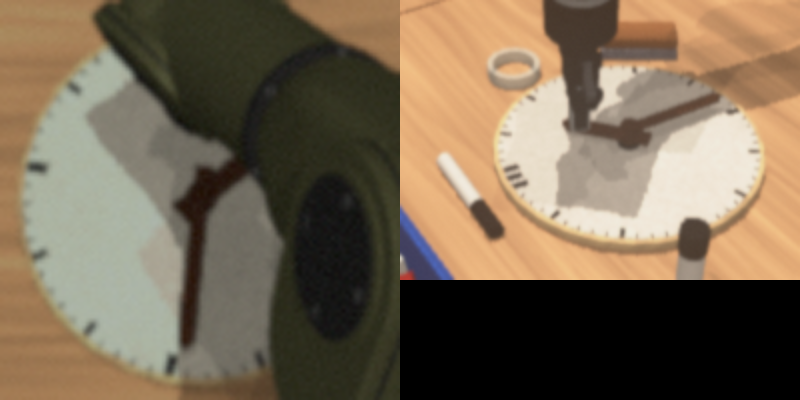

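The long hand at (188,345) is about 5° short of the six mark at (171,365), which I'll trim later. The finger is on the twelve side of the short hand. I'll lower it and push.

Emit:
{"api": "jog_arm", "payload": {"fingers": [0,0,0,0,0], "offset": [[0.002,-0.001,0.017],[0.003,-0.002,0.033],[0.003,-0.002,0.033],[0.003,-0.002,0.033],[0.003,-0.002,0.033]], "turn": [[0,0,0],[0,0,0],[0,0,0],[0,0,0],[0,0,0]]}}

```text
time_s: 9.65
eef_pos: [0.5977, -0.0197, 0.0239]
tcp_rot: [0.66, 3.069, 0.002]
ft_force: [1.3, 0.4, 0.2]
width: 0.0002
grasp_force: 0.0
```

```bash
python3 - <<'E'
from h import *
arc(range(10,100,7),0.058,0.022)
E
```

```text
now [ 0.5977 -0.0197  0.0239] r 0.0586 a 5.0 f [1.3 0.4 0.2] 9.65
10 [-0.0, -0.005, 0.002]
17 [-0.0, -0.012, 0.002]
24 [0.001, -0.019, 0.002]
31 [0.002, -0.026, 0.002]
38 [0.005, -0.033, 0.002]
45 [0.008, -0.039, 0.002]
52 [0.012, -0.045, 0.002]
59 [0.016, -0.05, 0.002]
66 [0.022, -0.055, 0.002]
73 [0.027, -0.059, 0.002]
80 [0.034, -0.063, 0.002]
87 [0.04, -0.065, 0.002]
94 [0.047, -0.067, 0.002]
```

Emit:
{"api": "jog_arm", "payload": {"fingers": [0,0,0,0,0], "offset": [[0,-0.005,0.001],[0,-0.012,0.001],[0.001,-0.019,0.001],[0.002,-0.026,0.001],[0.005,-0.033,0.001]], "turn": [[0,0,0],[0,0,0],[0,0,0],[0,0,0],[0,0,0]]}}

```text
time_s: 10.07
eef_pos: [0.5786, -0.049, 0.0216]
tcp_rot: [0.662, 3.07, 0.001]
ft_force: [0.2, 1.1, 0.0]
width: -0.0002
grasp_force: 0.5
```

Emit:
{"api": "jog_arm", "payload": {"fingers": [0,0,0,0,0], "offset": [[0.003,-0.006,0],[0.007,-0.012,0],[0.011,-0.017,0],[0.017,-0.022,0],[0.022,-0.026,0]], "turn": [[0,0,0],[0,0,0],[0,0,0],[0,0,0],[0,0,0]]}}

```text
time_s: 10.48
eef_pos: [0.5467, -0.0631, 0.0213]
tcp_rot: [-0.661, -3.071, 0.0]
ft_force: [0.5, -0.2, -0.3]
width: 0.0001
grasp_force: 0.5
```

```bash
python3 - <<'E'
from h import *
arc(range(70,100,3),0.058,0.022)
s=viewer.grab_frame("scene");p=viewer.grab_frame("top")
for n in "minute_tip hour_tip twelve_mark six_mark between_three_and_four clock_hub".split(): print(n,find(s,n),find(p,n))
E
```

```text
now [ 0.5467 -0.0631  0.0213] r 0.0584 a 74.8 f [ 0.5 -0.2 -0.3] 10.4833
70 [-0.004, 0.003, -0.001]
73 [-0.001, 0.001, -0.001]
76 [0.001, -0.0, -0.001]
79 [0.004, -0.002, -0.001]
82 [0.007, -0.003, -0.001]
85 [0.01, -0.004, -0.001]
88 [0.012, -0.005, -0.001]
91 [0.015, -0.006, -0.001]
94 [0.018, -0.006, -0.001]
97 [0.021, -0.007, -0.001]
minute_tip [([0.412, 0.002, 0.036], 0.52)] [([0.412, 0.007, 0.034], 0.72)]
hour_tip [([0.505, -0.074, 0.013], 0.67), ([0.519, -0.085, 0.028], 0.52)] [([0.517, -0.081, 0.027], 0.58)]
twelve_mark [([0.615, 0.19, -0.002], 0.46)] [([0.674, -0.022, 0.019], 0.88)]
six_mark [([0.411, 0.024, 0.019], 0.89)] [([0.413, 0.016, 0.017], 0.78)]
between_three_and_four [([0.464, -0.54, -0.004], 0.72), ([0.507, -0.076, 0.014], 0.65)] [([0.51, -0.078, 0.019], 0.91)]
clock_hub [([0.534, -0.007, 0.015], 0.68), ([0.413, 0.023, 0.017], 0.62)] [([0.539, -0.005, 0.016], 0.96)]
```

Emit:
{"api": "jog_arm", "payload": {"fingers": [0,0,0,0,0], "offset": [[0.002,-0.001,0],[0.004,-0.002,0],[0.006,-0.003,0],[0.007,-0.003,0],[0.007,-0.003,0]], "turn": [[0,0,0],[0,0,0],[0,0,0],[0,0,0],[0,0,0]]}}

```text
time_s: 11.6
eef_pos: [0.5397, -0.0627, 0.0214]
tcp_rot: [-0.66, -3.071, 0.001]
ft_force: [-0.3, 1.0, 0.3]
width: -0.0004
grasp_force: 0.0
```

Emit:
{"api": "jog_arm", "payload": {"fingers": [0,0,0,0,0], "offset": [[-0.005,0.002,0],[-0.01,0.004,-0.01],[-0.012,0.004,-0.04],[-0.012,0.004,-0.07],[-0.012,0.004,-0.1]], "turn": [[0,0,0],[0,0,0],[0,0,0],[0,0,0],[0,0,0]]}}

```text
time_s: 12.02
eef_pos: [0.5525, -0.0639, 0.1222]
tcp_rot: [-0.66, -3.07, -0.0]
ft_force: [0.1, 0.5, 0.0]
width: 0.0003
grasp_force: 0.0
```

```bash
python3 - <<'E'
from h import *
arc([145,150,155],0.103,0.121)
s=viewer.grab_frame("scene");p=viewer.grab_frame("top")
for n in "minute_tip hour_tip six_mark between_three_and_four clock_hub".split(): print(n,find(s,n),find(p,n))
E
```

```text
now [ 0.5525 -0.0639  0.1222] r 0.0600 a 69.4 f [0.1 0.5 0. ] 12.0167
145 [0.101, -0.03, 0.001]
150 [0.108, -0.023, 0.001]
155 [0.114, -0.017, 0.001]
minute_tip [([0.414, 0.006, 0.038], 0.61), ([0.657, 0.367, 0.006], 0.51)] [([0.412, 0.01, 0.038], 0.48)]
hour_tip [([0.51, -0.079, 0.031], 0.56)] [([0.54, -0.005, 0.016], 0.63), ([0.512, -0.079, 0.03], 0.53)]
six_mark [([0.414, 0.023, 0.014], 0.79)] [([0.415, 0.013, 0.018], 0.67), ([0.571, -0.207, -0.002], 0.57)]
between_three_and_four [([0.509, -0.077, 0.012], 0.78), ([0.466, -0.542, -0.0], 0.55)] [([0.509, -0.074, 0.02], 0.66), ([0.511, -0.078, 0.028], 0.42)]
clock_hub [([0.535, -0.007, 0.012], 0.71), ([0.726, -0.039, 0.002], 0.49)] [([0.542, -0.004, 0.014], 0.59)]
```

Emit:
{"api": "jog_arm", "payload": {"fingers": [0,0,0,0,0], "offset": [[0.036,-0.007,0],[0.073,-0.014,0],[0.111,-0.02,0],[0.111,-0.02,0.02],[0.111,-0.02,0.05]], "turn": [[0,0,0],[0,0,0],[0,0,0],[0,0,0],[0,0,0]]}}

```text
time_s: 13.03
eef_pos: [0.4421, -0.036, 0.0727]
tcp_rot: [0.659, 3.07, 0.002]
ft_force: [2.1, -0.5, -1.0]
width: 0.0003
grasp_force: 0.0
```

Emit:
{"api": "jog_arm", "payload": {"fingers": [0,0,0,0,0], "offset": [[0,0,0.02],[0,0,0.038],[0,0,0.038],[0,0,0.038],[0,0,0.038]], "turn": [[0,0,0],[0,0,0],[0,0,0],[0,0,0],[0,0,0]]}}

```text
time_s: 13.45
eef_pos: [0.4436, -0.0361, 0.0338]
tcp_rot: [0.66, 3.071, 0.001]
ft_force: [0.4, 0.2, -0.3]
width: -0.0
grasp_force: 0.0
```

```bash
python3 - <<'E'
from h import *
arc([155,160,165,170,173,176],0.103,0.034)
E
```

```text
now [ 0.4436 -0.0361  0.0338] r 0.1023 a 152.7 f [ 0.4  0.2 -0.3] 13.45
155 [0.003, 0.003, -0.0]
160 [0.009, 0.01, -0.0]
165 [0.013, 0.017, -0.0]
170 [0.018, 0.025, -0.0]
173 [0.02, 0.03, -0.0]
176 [0.022, 0.035, -0.0]
```

Emit:
{"api": "jog_arm", "payload": {"fingers": [0,0,0,0,0], "offset": [[0.009,0.01,0],[0.014,0.018,0],[0.018,0.025,0],[0.02,0.03,0],[0.021,0.034,0]], "turn": [[0,0,0],[0,0,0],[0,0,0],[0,0,0],[0,0,0]]}}

```text
time_s: 13.87
eef_pos: [0.4387, 0.0038, 0.0342]
tcp_rot: [0.66, 3.07, 0.002]
ft_force: [0.6, -0.7, -0.2]
width: -0.0004
grasp_force: 0.2
```

Emit:
{"api": "jog_arm", "payload": {"fingers": [0,0,0,0,0], "offset": [[0,0,0],[-0.006,-0.009,0],[-0.01,-0.014,-0.01],[-0.01,-0.014,-0.05],[-0.01,-0.014,-0.09]], "turn": [[0,0,0],[0,0,0],[0,0,0],[0,0,0],[0,0,0]]}}

```text
time_s: 14.28
eef_pos: [0.4394, -0.0149, 0.1237]
tcp_rot: [-0.661, -3.065, 0.002]
ft_force: [2.5, -0.2, 0.1]
width: 0.0001
grasp_force: 0.0
```

Emit:
{"api": "jog_arm", "payload": {"fingers": [0,0,0,0,0], "offset": [[0,0,-0.04],[0,0,-0.08],[-0.02,-0.03,-0.1],[-0.04,-0.06,-0.1],[-0.06,-0.095,-0.1]], "turn": [[0,0,0],[0,0,0],[0,0,0],[0,0,0],[0,0,0]]}}

```text
time_s: 14.7
eef_pos: [0.4583, -0.1261, 0.2258]
tcp_rot: [0.658, 3.067, 0.001]
ft_force: [1.5, -0.2, -0.9]
width: 0.0001
grasp_force: 0.0
```

Emit:
{"api": "jog_arm", "payload": {"fingers": [0,0,0,0,0], "offset": [[-0.015,-0.035,0],[-0.03,-0.07,0],[-0.045,-0.105,0],[-0.06,-0.14,0],[-0.06,-0.14,0]], "turn": [[0,0,0],[0,0,0],[0,0,0],[0,0,0],[0,0,0]]}}

```text
time_s: 15.12
eef_pos: [0.4512, -0.2876, 0.2224]
tcp_rot: [-0.683, -3.065, 0.008]
ft_force: [0.5, -0.8, -0.4]
width: 0.0003
grasp_force: 0.0
```

```bash
python3 - <<'E'
from h import *
arc([],0.103,0.034)
s=viewer.grab_frame("scene");p=viewer.grab_frame("top")
a=cv2.resize(p["pixels"][184:294,237:347],(400,400),interpolation=cv2.INTER_CUBIC)
b=cv2.resize(s["pixels"][200:340,260:460],(400,280),interpolation=cv2.INTER_CUBIC)
cv2.imwrite("pics/f.png",np.hstack([a,np.pad(b,((0,120),(0,0),(0,0)))])[:,:,::-1])
for n in "minute_tip hour_tip six_mark twelve_mark between_three_and_four clock_hub".split(): print(n,find(s,n),find(p,n))
E
```

```text
now [ 0.4512 -0.2876  0.2224] r 0.2965 a 98.0 f [ 0.5 -0.8 -0.4] 15.1167
minute_tip [([0.415, 0.023, 0.036], 0.53), ([0.512, -0.075, 0.03], 0.28)] [([0.419, 0.028, 0.038], 0.52)]
hour_tip [([0.465, -0.539, 0.001], 0.69)] [([0.512, -0.081, 0.028], 0.47)]
six_mark [([0.41, 0.021, 0.013], 0.74), ([0.659, 0.366, 0.005], 0.61)] [([0.415, 0.016, 0.016], 0.78)]
twelve_mark [([0.67, -0.029, 0.018], 0.64)] [([0.676, -0.024, 0.018], 0.68)]
between_three_and_four [([0.507, -0.075, 0.015], 0.64)] [([0.513, -0.073, 0.019], 0.57)]
clock_hub [([0.535, -0.006, 0.017], 0.71)] [([0.542, -0.007, 0.014], 0.83)]
```

View pics/f.png

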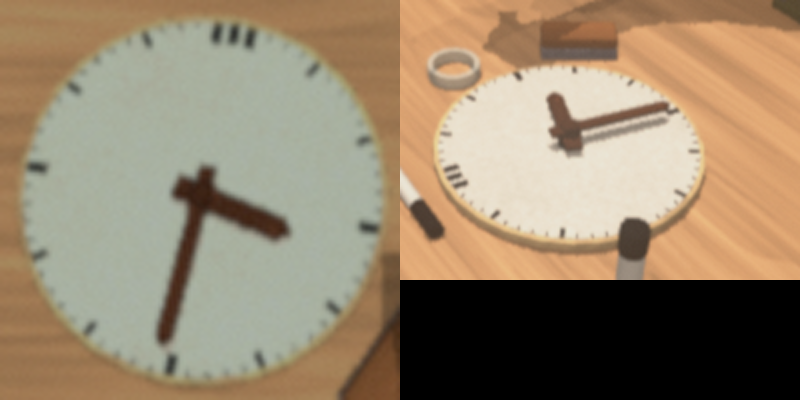

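The final picture has the long hand's tip at (164,345), a few degrees past six at (171,365). The short hand's tip is at (288,230), midway between three at (369,228) and four at (334,308). I'll quantify this from pixels before deciding on a nudge.

```bash
python3 - <<'E'
from h import *
p=viewer.grab_frame("top"); K=np.array(p["intrinsics"]); Ei=np.linalg.inv(p["extrinsics"])
im=p["pixels"].astype(int); v,u=np.mgrid[:480,:640]
d=np.stack([(u-K[0,2])/K[0,0],-(v-K[1,2])/K[1,1],-np.ones_like(u,float)],-1)@Ei[:3,:3].T; c=Ei[:3,3]
def pl(z): return (c+d*((z-c[2])/d[...,2])[...,None])[...,:2]
lum=im.sum(2)
f=pl(.016)
# disc centre from light face pixels
m=(np.hypot(*(f-HUB).transpose(2,0,1))<.17)&(im.min(2)>95)
ctr,rad=cv2.minEnclosingCircle(np.argwhere(m)[:,::-1].astype(np.float32)); print("ctr px",ctr,rad)
hub=np.array([np.interp(ctr[1],range(480),f[:,int(ctr[0]),0]),np.interp(ctr[0],range(640),f[int(ctr[1]),:,1][:])if 0 else f[int(ctr[1]),int(round(ctr[0])),1]]); print("hub",hub)
def ang(q): return (np.degrees(np.arctan2(-(q[...,1]-hub[1]),q[...,0]-hub[0])))%360
rr=np.hypot(*(f-hub).transpose(2,0,1)); dk=np.clip(300-lum,0,None)*(lum<300)
a=ang(f); k=(rr>.132)&(rr<.147)
for g in range(10,370,30):
    s=k&(np.abs((a-g+180)%360-180)<9)&(dk>0); print(g,s.sum(),round(np.average((a[s]-g+180)%360-180,weights=dk[s])+g,1) if s.any() else None)
for z,lo,hi,g in((.04,.09,.12,192),(.03,.04,.075,115)):
    q=pl(z); s=(np.hypot(*(q-hub).transpose(2,0,1))>lo)&(np.hypot(*(q-hub).transpose(2,0,1))<hi)&(np.abs(ang(q)-g)<20)&(dk>0)
    print("hand",g,s.sum(),np.average(ang(q)[s],weights=dk[s]))
E
```

```text
ctr px (292.1901550292969, 238.33880615234375) 51.16336441040039
hub [ 0.54156527 -0.00283883]
10 27 9.9
40 1 39.4
70 1 69.3
100 10 99.2
130 2 129.0
160 2 159.3
190 9 189.5
220 1 220.0
250 3 250.3
280 9 280.5
310 2 310.4
340 2 340.3
hand 192 46 193.16979052285535
hand 115 73 111.43612441948066
```

The marks put twelve at about 9.8° in world terms. That makes the long hand about 183.4°, roughly 8 mm off with 16 allowed. The short hand is about 103°, roughly 3 mm off with 10 allowed. Both are comfortably inside tolerance and the clock hasn't moved, so I'm handing in.

```bash
python3 -c "
from h import *
print(r.sign_off())"
```

```text
the job is handed in; nothing more can be done
None
```

The clock is set to half past three and handed in: by camera, the long hand's tip is about 8 mm from the six mark (16 allowed) and the short hand's about 3 mm from its target (10 allowed), but no verdict came back.

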